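# Unlock the well bath and lower the flask in

## Robot

A 6-joint arm with a two-finger parallel gripper is mounted at the origin on the work surface. World frame = base frame: x ahead of the robot, y to its left, z up, the work surface at z = 0. Lengths are in m, angles in rad, forces in N, time in s.
With the tool pointing down it reaches from about 0.25 to 0.775 m from the base axis. Payload 4 kg.
Tool frame: the origin (TCP) lies at the very end of the fingers, on their centre line; the grasp point (between the pads) lies 19 mm behind it; z points along the fingers, y is the line along which they close (so a half turn about z gives the same grasp; the last joint's range is limited). The gripper opens to 94 mm and grips with 3 to 60 N. Pads are 16 mm wide; open, the fingers measure 119 mm over their backs; the gripper's body (75 mm by 177 mm) begins 78 mm behind the grasp point.
Start: joints at [-1.309, 0.087, 1.371, -0, 1.684, -0.103], TCP at [0.196, -0.514, 0.206] pointing down, gripper open.
Joint ranges: [-3.1, 3.1], [-0.76, 2.03], [0.27, 2.55], [-1.08, 4.22], [0.17, 2.65], [-2.57, 2.57]. Speed limits (rad/s): [2.79, 2.79, 3.14, 3.14, 3.14, 3.14].

## Interface

Orientations are given as [roll, pitch, yaw] about the fixed x, y, z axes, in that order (R = Rz(yaw) Ry(pitch) Rx(roll)).
In Python, from bench import robot, vision gives the robot as it stands.
- The arm moves only by the shell command python3 -m crank 'ROWS'. ROWS is JSON, a list of rows, each a list of 3 entries, a list of its own where there are three numbers: the closure, from 0 (fully open) to 1 (shut), then the shift along the tool's x, y, z in m, then the turn, a rotation vector about the tool's x, y, z in degrees. A call has 1 to 8 rows; each row shifts and turns the commanded pose from where the row before left it, along the tool's axes as they then stand; what a row does not reach is not made up. A row lasts 1/10 s, in which the tool goes at most 50 mm and 8.59 degrees, less where a joint would pass 70% of its speed; a pose out of reach is approached as far as the arm can. A call with a gripper value outside its range is refused whole. The fingers move at their own pace and stop on an object; the grip force is fixed at half the most. Time passes only in rows, so rows that do not move let the fingers close. It gives the time, the measured TCP pose, the force, the opening and the grip force at its end, in the units of the state.
- robot.get_obs(): the state, without advancing time (a new reading comes with each control period).
- vision.snapshot(name): name is "scene" or "top" or "wrist"; returns a dict with "color" (420x560x3 uint8, red, green, blue), "z_map" (420x560 float32, m along the optical axis (not along the pixel's ray), 0 where there is no reading), "fx", "fy", "cx", "cy" (pixels), "dist" ([k1, k2, p1, p2, k3] as OpenCV has them; the pictures are not rectified), "R" (3x3) and "t" (3): a world point X has camera coordinates R X + t. Camera axes: x right, y down, z forward; pixel columns grow to the right and rows downward; lengths in m; the calibration is good to about 2 mm. A picture is of the moment at which its call begins.
- robot.close_job(): hands the job in; it is judged then, once.
The state is a dict: "time": time; "joint_positions": joint angles; "qvel": joint speeds; "joint_torque": joint torques, N m; "tool_pos": TCP position; "ee_rot": TCP orientation; "wrist_force": force on the tool from outside, world axes, zero at the start; "wrist_torque": the same for the moment, N m; "width": finger opening in m; "finger_force": force on a finger pad.
Only numpy, scipy, OpenCV 4.12 (cv2) and the standard library are available. Lean on these libraries where they do the work, as an engineer would, in place of code of your own. Each camera call takes 0.05 s, during which the arm holds its last target. There are 200 camera calls.

## Task

Put the round flask into the well of the white bath. The bath's sliding cover is locked: first push the lock bar by its upright tab until it comes up against its stop, then slide the cover fully open by its handle, and lower the flask gently, upright, onto the bottom of the well and let it go there. Force nothing, do not drop the flask, and leave all the other things standing where they are.

Things in the scene. Friction and masses are not known exactly. Their poses are not given: they have to be found in the camera images.
- bath: white plastic box, 240 (its x) x 360 (its y) x 120 mm high, fixed to the bench, with steel parts on its flat top (the deck, at z = 120 mm); origin at the centre of its underside. Its x points away from the robot at yaw 0, its y to the left.
- well_mouth (a point): centre of the mouth of the well, at (0, -85, 120) mm in the bath's frame. The well is round, 104 mm wide, straight-walled. Its bottom is a rubber rest whose height differs from run to run (45 to 86 mm below the deck), not measured: to be found by touch with the flask. It gives 0.5 mm per newton, up to 6 mm. Over 20 N between flask and bath is rough.
- lockbar (a joint): travel (m) of the steel lock bar, to the bath's +x, on the deck's right-hand (-y) end; 0 to 0.004 at the start, locked. Takes about 3 N to move, stays where left. How far it must go differs from run to run and is hidden: it meets its stop at 25 to 55 mm and frees the cover only in the last 8 mm before that. 35 N from the robot on any part of the bath is too much.
- tab (a point): middle of the top edge of the lock bar's upright steel tab; at (-95, -165, 164) mm in the bath's frame at travel 0, moves with the bar. The tab reaches 44 mm above the deck, is 10 mm thick (x) and 26 mm wide (y). Push its -x face towards +x; the deck's near edge is 20 mm before that face. A hood on the cover, 34 mm above the deck, begins at x = -28 mm; the tab just does not reach it.
- cover (a joint): travel of the cover in m, along the bath's +y: 0 shut over the well, 0.168 fully open at its end stop. It stays where it is left and takes about 4 N to slide; it cannot move more than about 3 mm while locked. The cover is a steel plate 165 x 130 x 8 mm whose top is 10 mm above the deck.
- handle (a point): middle of the top bar of the cover's handle, an upright bridge of 12 mm round bar on the cover. It runs 90 mm along the bath's x, a post at each end; its middle is 50 mm above the deck. At (10, -85, 170) mm in the bath's frame when shut; moves with the cover. Push it towards the bath's +y from its -y side.
- flask: amber flask with a ball-shaped body, flat foot and long stoppered neck, 152 mm high, 0.2 to 0.42 kg; origin at the centre of its foot, z up. Foot 52 mm across; body 82 mm across at 35 mm up; neck 28 mm across from 88 to 138 mm up (grip it there); stopper 36 mm across above 140 mm. The tallest of the three amber things.
- conical: bystander: conical amber flask, 70 mm across the foot, 103 mm high, origin under its foot. It, the jar and the round flask exchange places.
- jar: bystander: squat amber jar, 72 mm across, 90 mm high, origin under its foot
- reagent: bystander: white plastic bottle, 68 mm across, 140 mm high, origin under its foot
- beaker: bystander: white beaker, 84 mm across, 100 mm high, origin under its foot
- spatula: bystander: steel spoon 180 mm long lying on the bench, origin at its middle
- mortar: bystander: white mortar bowl, 110 mm across, 55 mm high, origin under its foot
Things that resemble listed ones, but are neither listed nor needed, are in the scene too. Leave any green or pink look-alike of the flask alone.

How it is judged:
By the outcome, as a careful person would: the job done as asked, in the order asked, and still so for the second after the job is handed in, with the robot touching nothing.
It also fails if it takes over 72 s, if anything falls off the work surface, if the arm or the gripper's body presses on something with over 40 N, if the wrist force passes 120 N, or if a joint passes its speed limit or range.

## Working session

There is one attempt and no reset: what is moved stays moved. The work goes in short steps, Python scripts to look and compute and a shell command to move; the robot and the scene stay as the last step left them, time stands still between calls to the robot, and variables do not carry over. Pictures are saved under pics/ and viewed, at most 10 in all, crops included, and the job is handed in when it is done.

```bash
ls; mkdir -p pics; cat > h.py <<'E'
import numpy as np, cv2
from bench import robot, vision
from scipy.spatial.transform import Rotation as Ro
def snap(n):
    s=vision.snapshot(n); np.save(f'pics/{n}.npy',s,allow_pickle=True); return s
def load(n): return np.load(f'pics/{n}.npy',allow_pickle=True).item()
def cloud(s):
    K=np.array([[s['fx'],0,s['cx']],[0,s['fy'],s['cy']],[0,0,1.]])
    h,w=s['z_map'].shape; u,v=np.meshgrid(np.arange(w),np.arange(h))
    p=cv2.undistortPoints(np.stack([u,v],-1).reshape(-1,1,2).astype(np.float64),K,np.array(s['dist'],float)).reshape(h,w,2)
    z=s['z_map'][...,None]; c=np.concatenate([p*z,z],-1)
    X=(c-np.array(s['t']))@np.array(s['R']); X[s['z_map']==0]=np.nan
    return X
def save(s,f,crop=None,k=1):
    im=s['color'][...,::-1]
    if crop: a,b,c,d=crop; im=im[b:d,a:c]
    cv2.imwrite(f,cv2.resize(im,None,fx=k,fy=k,interpolation=cv2.INTER_CUBIC))
E
python3 - <<'E'
from h import *
o=robot.get_obs();print({k:np.round(v,3) for k,v in o.items()})
for n in('scene','top'):
    s=snap(n);save(s,f'pics/{n}1.png',k=1.4);print(n,np.round(s['t'],3),np.round(s['R'],2).tolist(),s['fx'])
E
```

```text
pics
{'time': np.float64(0.0), 'joint_positions': array([-1.309,  0.088,  1.372, -0.   ,  1.684, -0.103]), 'qvel': array([-0.001, -0.002,  0.001,  0.001,  0.001, -0.   ]), 'joint_torque': array([ 0.0000e+00, -3.4019e+01, -3.0242e+01,  7.2000e-02,  3.3000e-02,
       -0.0000e+00]), 'tool_pos': array([ 0.196, -0.513,  0.204]), 'ee_rot': array([-3.139, -0.   ,  0.365]), 'wrist_force': array([ 0.63 , -0.137,  0.27 ]), 'wrist_torque': array([ 0.028, -0.058, -0.063]), 'finger_force': np.float64(0.0), 'width': np.float64(0.094)}
scene [ 0.488 -0.12   1.672] [[-0.86, 0.51, 0.01], [0.44, 0.74, -0.51], [-0.27, -0.43, -0.86]] 486.41379654183794
top [-0.045  0.523  1.194] [[-0.02, -1.0, -0.0], [-1.0, 0.02, -0.07], [0.07, -0.0, -1.0]] 485.28647022760424
```

View pics/top1.png

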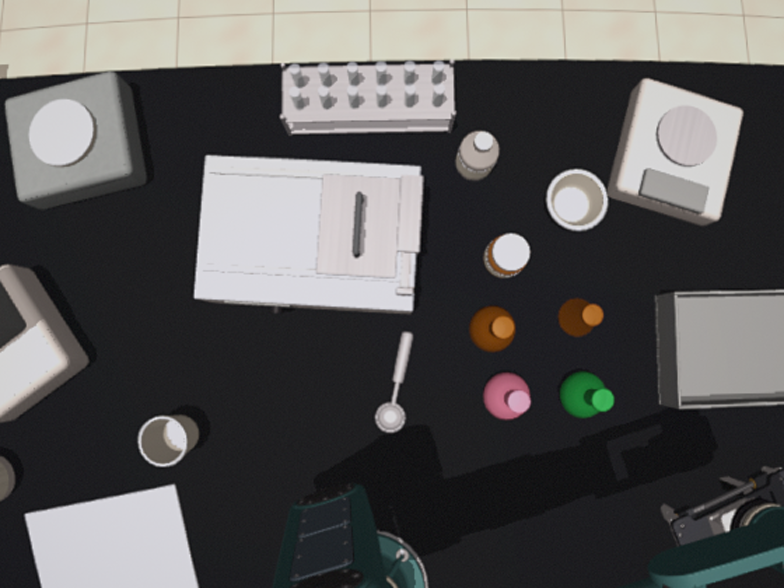

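View pics/scene1.png

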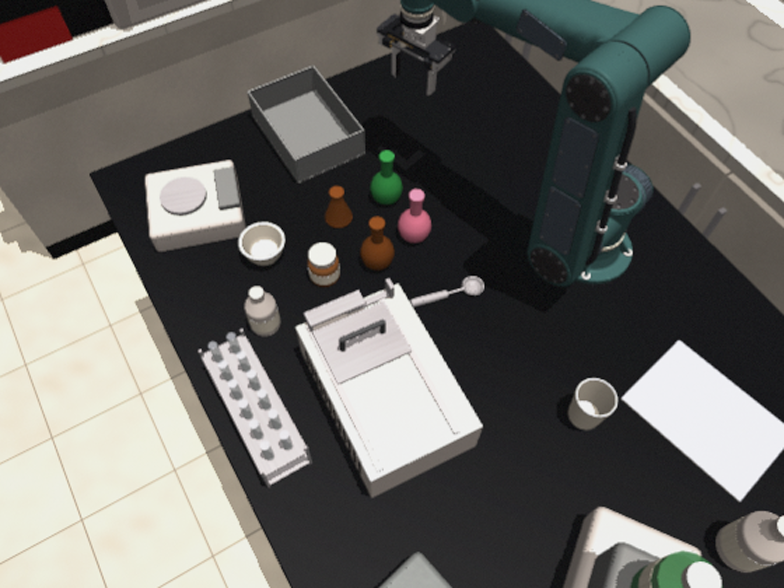

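The top view shows the bath at (308,235), with the handle at (359,224) and the tab at about (404,290). The round amber flask is at (493,328) with its stopper at (503,327), and the pink flask at (507,396) is the nearest look-alike. Next I measure these.

```bash
python3 - <<'E'
from h import *
s=load('top');X=cloud(s);c=s['color'].astype(int)
print('t',np.round(np.nanmedian(X[...,2]),3))
# deck
reg=np.zeros(X.shape[:2],bool);reg[105:228,132:306]=1
m=reg&(abs(X[...,2]-.120)<.005)
P=X[m][:,:2]
m2=reg&(X[...,2]>.112)
r=cv2.minAreaRect(X[m2][:,:2].astype(np.float32)*1000);print('deck rect',r, np.median(X[m][:,2]))
def cl(mask,name):
    Q=X[mask];print(name,len(Q),np.round(np.nanmean(Q,0),4),np.round(np.nanmin(Q,0),3),np.round(np.nanmax(Q,0),3))
m=reg&(X[...,2]>.160);m[:,:245]=0;
hm=m.copy();hm[:,270:]=0;cl(hm,'handle')
r=cv2.fitLine(X[hm&(X[...,2]>.163)][:,:2].astype(np.float32),cv2.DIST_L2,0,.01,.01);print(r.ravel())
tm=m.copy();tm[:,:278]=0;cl(tm,'tab')
rr=np.zeros_like(reg);rr[215:255,330:372]=1
cl(rr&(X[...,2]>.146),'stopper');cl(rr&(X[...,2]>.02)&(X[...,2]<.1),'body')
rr=np.zeros_like(reg);rr[262:300,340:382]=1;cl(rr&(X[...,2]>.146),'pink')
rr=np.zeros_like(reg);rr[210:242,395:435]=1;cl(rr&(X[...,2]>.095),'conical')
rr=np.zeros_like(reg);rr[165:200,345:380]=1;cl(rr&(X[...,2]>.08),'jar')
s=load('scene');Y=cloud(s)
for nm,(a,b,cc,d),zl,zh in[('tab',(272,195,285,215),.135,.18),('stopper',(262,152,278,170),.142,.16),('handle',(238,225,280,255),.162,.18)]:
    Q=Y[b:d,a:cc].reshape(-1,3);Q=Q[(Q[:,2]>zl)&(Q[:,2]<zh)];print('scene',nm,len(Q),np.round(Q.mean(0),4),np.round(Q.min(0),3),np.round(Q.max(0),3)) if len(Q) else print(nm,0)
E
```

```text
t 0.001
deck rect ((629.2489624023438, 84.08589172363281), (365.0335998535156, 242.6937713623047), 85.64318084716797) 0.11980568866302384
handle 238 [ 0.6304 -0.0009  0.1739] [ 0.581 -0.011  0.161] [0.682 0.008 0.18 ]
[ 9.9424541e-01 -1.0712655e-01  6.3059872e-01 -9.5360074e-04]
tab 45 [ 0.5243 -0.0721  0.1634] [ 0.519 -0.083  0.16 ] [ 0.53  -0.061  0.168]
stopper 208 [ 0.4645 -0.2277  0.1511] [ 0.448 -0.245  0.147] [ 0.481 -0.211  0.155]
body 644 [ 0.4628 -0.218   0.0623] [ 0.424 -0.267  0.032] [ 0.503 -0.188  0.1  ]
pink 216 [ 0.3473 -0.2507  0.1511] [ 0.33  -0.269  0.146] [ 0.366 -0.233  0.156]
conical 188 [ 0.4825 -0.3881  0.1017] [ 0.466 -0.407  0.097] [ 0.499 -0.37   0.108]
jar 564 [ 0.5927 -0.2556  0.089 ] [ 0.562 -0.288  0.08 ] [ 0.624 -0.224  0.096]
scene tab 58 [ 0.5243 -0.0709  0.1564] [ 0.517 -0.085  0.135] [ 0.536 -0.059  0.17 ]
scene stopper 99 [ 0.4638 -0.228   0.1527] [ 0.446 -0.246  0.142] [ 0.48  -0.212  0.158]
scene handle 153 [ 0.6306 -0.0008  0.1746] [ 0.58  -0.011  0.162] [0.68  0.009 0.18 ]
```

```bash
cat >> h.py <<'E'
O=np.array([.6285,.0845]);YAW=-4.3
def st():
    o=robot.get_obs();p=np.array(o['tool_pos']);a=np.deg2rad(YAW);R=np.array([[np.cos(a),-np.sin(a)],[np.sin(a),np.cos(a)]])
    b=R.T@(p[:2]-O);F=np.array(o['wrist_force']);f=R.T@F[:2]
    print('t%.1f'%o['time'],'bath mm',np.round(np.r_[b,p[2]]*1e3,1),'rpy',np.round(np.rad2deg(o['ee_rot']),1),'Fbath',np.round(np.r_[f,F[2]],1),'w%.4f ff%.1f'%(o['width'],o['finger_force']))
E
python3 -m crank '[[1,[0,0,-0.02],[0,0,8.4]],[1,[0,0,0],[0,0,8.4]],[1,[0,0,0],[0,0,8.4]],[1,[0.0163,-0.029,0],[0,0,0]],[1,[0.0163,-0.029,0],[0,0,0]],[1,[0.0163,-0.029,0],[0,0,0]],[1,[0.0163,-0.029,0],[0,0,0]],[1,[0.0163,-0.029,0],[0,0,0]]]'
python3 -m crank '[[1,[0.0163,-0.029,0],[0,0,0]],[1,[0.0163,-0.029,0],[0,0,0]],[1,[0.0163,-0.029,0],[0,0,0]],[1,[0.0163,-0.029,0],[0,0,0]],[1,[0.0163,-0.029,0],[0,0,0]],[1,[0.0163,-0.029,0],[0,0,0]],[1,[0.0163,-0.029,0],[0,0,0]],[1,[0,0,0],[0,0,0]]]'
python3 -c "
from h import *;st()"
```

```text
time: 0.9
tool_pos: [0.2888, -0.3739, 0.2249]
ee_rot: [-3.141, 0.0, -0.075]
wrist_force: [0.7, -1.7, -0.0]
width: 0.0339
finger_force: 0.0
time: 1.7
tool_pos: [0.4185, -0.1785, 0.225]
ee_rot: [-3.14, 0.0, -0.07]
wrist_force: [-0.8, 0.4, 0.0]
width: 0.0007
finger_force: 0.0
t1.7 bath mm [-189.6 -278.   225. ] rpy [-179.9    0.    -4. ] Fbath [-0.8  0.3  0. ] w0.0007 ff0.0
```

```bash

python3 -m crank '[[1,[0.016,-0.028,0],[0,0,0.1]],[1,[0.016,-0.028,0],[0,0,0.1]],[1,[0.016,-0.028,0],[0,0,0.1]],[1,[0.016,-0.029,0],[0,0,0]],[1,[0,0,0.025],[0,0,0]],[1,[0,0,0.025],[0,0,0]],[1,[0,0,0.025],[0,0,0]],[1,[0,0,0.007],[0,0,0]]]'
python3 - <<'E'
from h import *
st();s=snap('wrist');save(s,'pics/w1.png',k=1.2)
E
```

```text
time: 2.5
tool_pos: [0.4876, -0.0739, 0.1398]
ee_rot: [-3.141, 0.007, -0.081]
wrist_force: [-0.1, -0.6, -0.1]
width: 0.0004
finger_force: 0.0
t2.5 bath mm [-128.6 -168.5  139.8] rpy [-180.     0.4   -4.6] Fbath [-0.1 -0.6 -0.1] w0.0004 ff0.0
```

View pics/w1.png

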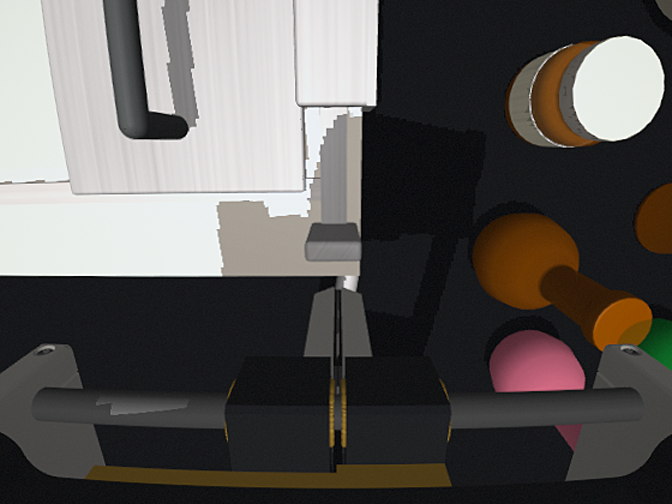

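The wrist view shows the closed fingers at (338,290), in line with the tab at (333,242). I'll push along +x, with a force check between steps.

```bash
cat > g.py <<'E'
# guard: python3 g.py axis limit -> prints state, fails if the force along that bath axis passes limit
import sys; from h import *
st(); o=robot.get_obs();a=np.deg2rad(YAW);F=np.array(o['wrist_force'])
f=[F[0]*np.cos(a)+F[1]*np.sin(a),-F[0]*np.sin(a)+F[1]*np.cos(a),F[2]]['xyz'.index(sys.argv[1])]
sys.exit(abs(f)>float(sys.argv[2]))
E
python3 -m crank '[[1,[0.006,-0.001,0],[0,0,0]],[1,[0.006,-0.001,0],[0,0,0]],[1,[0.004,0,0],[0,0,0]],[1,[0.004,0,0],[0,0,0]],[1,[0.003,0,0],[0,0,0]],[1,[0.003,0,0],[0,0,0]]]' >/dev/null
python3 g.py x 8 && python3 -m crank '[[1,[0.003,0,0],[0,0,0]],[1,[0.003,0,0],[0,0,0]],[1,[0.003,0,0],[0,0,0]]]' >/dev/null
python3 g.py x 8 && python3 -m crank '[[1,[0.003,0,0],[0,0,0]],[1,[0.003,0,0],[0,0,0]]]' >/dev/null
python3 g.py x 8
```

```text
t3.1 bath mm [-100.5 -166.4  143.9] rpy [ 1.8e+02  1.0e-01 -4.6e+00] Fbath [-2.7 -0.6  2.9] w0.0008 ff1.6
t3.1 bath mm [-100.5 -166.4  143.9] rpy [ 1.8e+02  1.0e-01 -4.6e+00] Fbath [-2.7 -0.6  2.9] w0.0008 ff1.6
t3.1 bath mm [-100.5 -166.4  143.9] rpy [ 1.8e+02  1.0e-01 -4.6e+00] Fbath [-2.7 -0.6  2.9] w0.0008 ff1.6False
False
False
```

```bash
sed -i 's/sys.exit(\(.*\))$/sys.exit(int(\1))/' g.py
python3 g.py x 8 && python3 -m crank '[[1,[0.003,0,0],[0,0,0]],[1,[0.003,0,0],[0,0,0]],[1,[0.003,0,0],[0,0,0]]]' >/dev/null
python3 g.py x 8 && python3 -m crank '[[1,[0.002,0,0],[0,0,0]],[1,[0.002,0,0],[0,0,0]]]' >/dev/null
python3 g.py x 8 && python3 -m crank '[[1,[0.0015,0,0],[0,0,0]],[1,[0.0015,0,0],[0,0,0]]]' >/dev/null
python3 g.py x 8 && python3 -m crank '[[1,[0.0015,0,0],[0,0,0]],[1,[0.0015,0,0],[0,0,0]]]' >/dev/null
python3 g.py x 8 && python3 -m crank '[[1,[0.0015,0,0],[0,0,0]],[1,[0.0015,0,0],[0,0,0]]]' >/dev/null
python3 g.py x 8 && python3 -m crank '[[1,[0.0015,0,0],[0,0,0]],[1,[0.0015,0,0],[0,0,0]]]' >/dev/null
python3 g.py x 8 && python3 -m crank '[[1,[0.0015,0,0],[0,0,0]],[1,[0.0015,0,0],[0,0,0]]]' >/dev/null
python3 g.py x 8 && python3 -m crank '[[1,[0.0015,0,0],[0,0,0]],[1,[0.0015,0,0],[0,0,0]]]' >/dev/null
python3 g.py x 8
```

```text
t3.1 bath mm [-100.5 -166.4  143.9] rpy [ 1.8e+02  1.0e-01 -4.6e+00] Fbath [-2.7 -0.6  2.9] w0.0008 ff1.6
t3.5 bath mm [ -91.2 -166.4  143.5] rpy [180.    0.   -4.6] Fbath [-3.2  0.4  2.3] w0.0004 ff1.6
t3.6 bath mm [ -87.2 -166.4  143.5] rpy [180.    0.   -4.6] Fbath [-2.7  0.1  2.6] w0.0003 ff1.6
t3.9 bath mm [ -84.2 -166.4  143.4] rpy [180.    0.   -4.6] Fbath [-3.2  0.4  2.8] w0.0005 ff1.6
t4.0 bath mm [ -81.2 -166.4  143.5] rpy [-180.    -0.    -4.6] Fbath [-2.6  0.3  2.7] w0.0005 ff1.6
t4.2 bath mm [ -78.6 -166.4  143.4] rpy [-1.8e+02  1.0e-01 -4.6e+00] Fbath [-6.5 -0.4  5.1] w0.0003 ff3.4
t4.5 bath mm [ -78.4 -166.4  143.5] rpy [-180.     0.5   -4.6] Fbath [-14.1  -0.6   8.4] w0.0005 ff7.0
t4.5 bath mm [ -78.4 -166.4  143.5] rpy [-180.     0.5   -4.6] Fbath [-14.1  -0.6   8.4] w0.0005 ff7.0
t4.5 bath mm [ -78.4 -166.4  143.5] rpy [-180.     0.5   -4.6] Fbath [-14.1  -0.6   8.4] w0.0005 ff7.0
```

The tab met its stop at about 29 mm of travel (14 N, no further motion). Next I back off, rise and go to the −y side of the handle.

```bash

python3 -m crank '[[1,[-0.01,0,0],[0,0,0]],[1,[-0.01,0,0],[0,0,0]],[1,[0,0,-0.03],[0,0,-0.3]],[1,[0,0,-0.032],[0,0,0]],[1,[0.026,-0.012,0],[0,0,0]],[1,[0.026,-0.013,0],[0,0,0]],[1,[0.026,-0.013,0],[0,0,0]],[1,[0.026,-0.013,0],[0,0,0]]]' >/dev/null
python3 -m crank '[[1,[0,0,0],[0,0,0]],[1,[0,0,0],[0,0,0]]]' >/dev/null
python3 - <<'E'
from h import *
st();s=snap('top');X=cloud(s)
hm=(X[...,2]>.160)&(X[...,2]<.19);hm[:,:240]=0;hm[:,275:]=0;hm[:105]=0;hm[190:]=0;print(np.nanmean(X[hm],0),hm.sum())
E
```

```text
t5.5 bath mm [   8.6 -115.3  204.7] rpy [180.    0.   -4.3] Fbath [-0.2  0.1  0.8] w0.0004 ff0.0
[0.60018278 0.00238921 0.17387012] 96
```

```bash

python3 -m crank '[[1,[0,0,0.018],[0,0,0]],[1,[0,0,0.018],[0,0,0]],[1,[0,0,0.018],[0,0,0]],[1,[0,0,0],[0,0,0]],[1,[0,-0.004,0],[0,0,0]],[1,[0,-0.004,0],[0,0,0]],[1,[0,-0.002,0],[0,0,0]],[1,[0,-0.002,0],[0,0,0]]]' >/dev/null
python3 g.py y 9 && python3 -m crank '[[1,[0,-0.002,0],[0,0,0]],[1,[0,-0.002,0],[0,0,0]]]' >/dev/null
python3 g.py y 9 && python3 -m crank '[[1,[0,-0.002,0],[0,0,0]],[1,[0,-0.002,0],[0,0,0]]]' >/dev/null
python3 g.py y 9 && python3 -m crank '[[1,[0,-0.003,0],[0,0,0]],[1,[0,-0.003,0],[0,0,0]]]' >/dev/null
python3 g.py y 9 && python3 -m crank '[[1,[0,-0.003,0],[0,0,0]],[1,[0,-0.004,0],[0,0,0]],[1,[0,-0.005,0],[0,0,0]],[1,[0,-0.005,0],[0,0,0]]]' >/dev/null
python3 g.py y 9
```

```text
t6.3 bath mm [   9.3 -104.9  153.3] rpy [179.8  -0.2  -4.3] Fbath [-0.1 -6.3  2.9] w0.0005 ff3.1
t6.5 bath mm [   9.3 -101.9  153.4] rpy [ 1.797e+02 -1.000e-01 -4.400e+00] Fbath [-0.9 -7.3  3.6] w0.0003 ff3.1
t6.7 bath mm [  9.3 -98.  153.3] rpy [ 1.797e+02 -1.000e-01 -4.400e+00] Fbath [-1.3 -6.7  3.2] w0.0004 ff3.1
t6.9 bath mm [  9.3 -92.  153.3] rpy [ 1.797e+02 -1.000e-01 -4.400e+00] Fbath [-1.1 -6.2  4.1] w0.0008 ff3.0
t7.3 bath mm [  9.4 -73.3 153. ] rpy [179.9  -0.2  -4.4] Fbath [-1. -5.  4.] w0.0005 ff2.3
```

The cover is sliding free at about 5 N.

```bash

python3 g.py y 10 && python3 -m crank '[[1,[0,-0.005,0],[0,0,0]],[1,[0,-0.005,0],[0,0,0]],[1,[0,-0.005,0],[0,0,0]],[1,[0,-0.005,0],[0,0,0]],[1,[0,-0.005,0],[0,0,0]],[1,[0,-0.005,0],[0,0,0]],[1,[0,-0.005,0],[0,0,0]],[1,[0,-0.005,0],[0,0,0]]]' >/dev/null
python3 g.py y 10 && python3 -m crank '[[1,[0,-0.005,0],[0,0,0]],[1,[0,-0.005,0],[0,0,0]],[1,[0,-0.005,0],[0,0,0]],[1,[0,-0.005,0],[0,0,0]],[1,[0,-0.005,0],[0,0,0]],[1,[0,-0.005,0],[0,0,0]],[1,[0,-0.005,0],[0,0,0]],[1,[0,-0.005,0],[0,0,0]]]' >/dev/null
python3 g.py y 10 && python3 -m crank '[[1,[0,-0.005,0],[0,0,0]],[1,[0,-0.005,0],[0,0,0]],[1,[0,-0.005,0],[0,0,0]],[1,[0,-0.005,0],[0,0,0]],[1,[0,-0.005,0],[0,0,0]],[1,[0,-0.005,0],[0,0,0]],[1,[0,-0.004,0],[0,0,0]],[1,[0,-0.003,0],[0,0,0]]]' >/dev/null
for i in 1; do python3 g.py y 10 && python3 -m crank '[[1,[0,-0.002,0],[0,0,0]],[1,[0,-0.002,0],[0,0,0]]]' >/dev/null
python3 g.py y 10 && python3 -m crank '[[1,[0,-0.002,0],[0,0,0]],[1,[0,-0.0015,0],[0,0,0]]]' >/dev/null
python3 g.py y 10 && python3 -m crank '[[1,[0,-0.0015,0],[0,0,0]],[1,[0,-0.0015,0],[0,0,0]]]' >/dev/null
python3 g.py y 10 && python3 -m crank '[[1,[0,-0.0015,0],[0,0,0]],[1,[0,-0.0015,0],[0,0,0]]]' >/dev/null
python3 g.py y 10 && python3 -m crank '[[1,[0,-0.0015,0],[0,0,0]],[1,[0,-0.0015,0],[0,0,0]]]' >/dev/null
python3 g.py y 10 && python3 -m crank '[[1,[0,-0.0015,0],[0,0,0]],[1,[0,-0.0015,0],[0,0,0]]]' >/dev/null
python3 g.py y 10; done
```

```text
t7.3 bath mm [  9.4 -73.3 153. ] rpy [179.9  -0.2  -4.4] Fbath [-1. -5.  4.] w0.0005 ff2.3
t8.1 bath mm [  8.9 -32.  151.5] rpy [180.   -0.   -4.3] Fbath [ 2.4 -4.2  3.7] w0.0007 ff2.3
t8.9 bath mm [  8.7   8.  151.4] rpy [180.   -0.   -4.3] Fbath [ 2.4 -4.3  2.9] w0.0006 ff2.3
t9.7 bath mm [  8.5  45.  151.2] rpy [180.    0.   -4.3] Fbath [ 2.4 -4.4  2.9] w0.0006 ff2.1
t9.9 bath mm [  8.5  48.7 151.2] rpy [180.    0.   -4.3] Fbath [ 1.5 -4.5  2.6] w0.0007 ff2.1
t10.1 bath mm [  8.5  52.2 151.2] rpy [180.    0.   -4.3] Fbath [ 1.6 -4.6  2.1] w0.0004 ff2.1
t10.3 bath mm [  8.5  55.2 151.2] rpy [180.    0.   -4.3] Fbath [ 2.4 -4.3  2. ] w0.0004 ff2.1
t10.5 bath mm [  8.5  58.2 151.2] rpy [180.    0.   -4.3] Fbath [ 1.6 -3.4  2. ] w0.0005 ff2.1
t10.7 bath mm [  8.5  61.2 151.3] rpy [180.    0.   -4.3] Fbath [ 2.2 -4.8  1.3] w0.0002 ff2.1
t10.9 bath mm [  8.5  63.  151.3] rpy [179.8   0.   -4.3] Fbath [ 1.1 -8.5  3.3] w0.0004 ff4.4
```

```bash

python3 -m crank '[[1,[0,-0.0015,0],[0,0,0]],[1,[0,-0.0015,0],[0,0,0]],[1,[0,0,0],[0,0,0]]]' >/dev/null
python3 g.py y 10 
python3 -m crank '[[1,[0,0.012,0],[0,0,0]],[1,[0,0.01,0],[0,0,0]],[1,[0,0,-0.035],[0,0,0]],[1,[0,0,-0.035],[0,0,0]],[1,[0,0,-0.035],[0,0,0]]]'  >/dev/null
python3 -c "
from h import *;st()"
```

```text
t11.2 bath mm [  8.5  63.  151.3] rpy [ 1.796e+02  1.000e-01 -4.400e+00] Fbath [ -0.7 -11.6   1.5] w0.0005 ff6.3
t11.7 bath mm [  7.8  45.9 256.8] rpy [-1.799e+02  1.000e-01 -4.200e+00] Fbath [ 0.2 -0.7  0.2] w0.0002 ff0.0
```

The cover is at its end stop: position held at 63 mm, matching 168 mm of travel. Next is the flask.

```bash

python3 -m crank '[[0,[-0.0134,0.0336,0],[0,0,0]],[0,[-0.0134,0.0336,0],[0,0,0]],[0,[-0.0134,0.0336,0],[0,0,0]],[0,[-0.0134,0.0336,0],[0,0,0]],[0,[-0.0134,0.0336,0],[0,0,0]],[0,[-0.0134,0.0336,0],[0,0,0]],[0,[-0.0134,0.0336,0],[0,0,0]],[0,[-0.0134,0.0336,0],[0,0,0]]]' >/dev/null
python3 -m crank '[[0,[-0.0134,0.0336,0],[0,0,0]],[0,[-0.0134,0.0336,0],[0,0,0]],[0,[-0.0134,0.0336,0],[0,0,0]],[0,[0,0,0],[0,0,0]],[0,[0,0,0],[0,0,0]]]'
python3 -c "
from h import *;st()
s=snap('wrist');save(s,'pics/w2.png');X=cloud(s);c=s['color'].astype(int)
m=(X[...,2]>.146)&(X[...,2]<.158)&(c[...,0]>c[...,2]+40)&(c[...,1]>c[...,2]-10);print(np.nanmean(X[m],0),m.sum())"
```

```text
time: 13.0
tool_pos: [0.4658, -0.2282, 0.2562]
ee_rot: [-3.139, -0.0, -0.076]
wrist_force: [0.4, -0.5, -0.9]
width: 0.0938
finger_force: 0.0
t13.0 bath mm [-138.8 -324.1  256.2] rpy [-179.9   -0.    -4.3] Fbath [ 0.4 -0.5 -0.9] w0.0938 ff0.0
[ 0.46463695 -0.23141537  0.15223195] 979
```

View pics/w2.png

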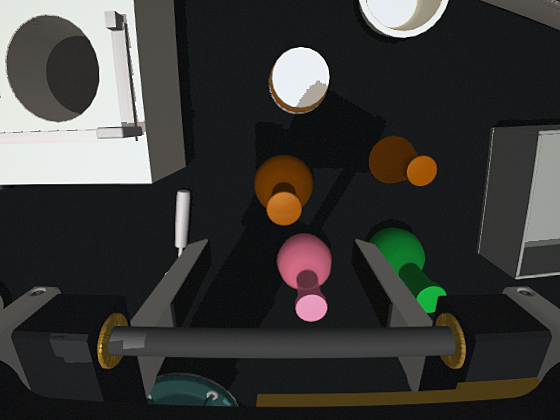

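The wrist view shows the amber flask with its stopper at (284,208), between pink (311,307) and the jar. The open well is at (52,68). Position agrees within 3 mm, so I descend and grip.

```bash

python3 -m crank '[[0,[-0.001,0.001,0.03],[0,0,0]],[0,[0,0,0.03],[0,0,0]],[0,[0,0,0.03],[0,0,0]],[0,[0,0,0.03],[0,0,0]],[0,[0,0,0.025],[0,0,0]],[0,[0,0,0.012],[0,0,0]],[0,[0,0,0],[0,0,0]]]'
python3 -m crank '[[0.5,[0,0,0],[0,0,0]],[0.6,[0,0,0],[0,0,0]],[0.7,[0,0,0],[0,0,0]],[0.8,[0,0,0],[0,0,0]],[1,[0,0,0],[0,0,0]],[1,[0,0,0],[0,0,0]],[1,[0,0,0],[0,0,0]],[1,[0,0,0],[0,0,0]]]'
python3 -c "
from h import *;st()"
```

```text
time: 13.75
tool_pos: [0.4642, -0.2277, 0.0975]
ee_rot: [-3.139, 0.003, -0.073]
wrist_force: [0.1, -0.1, 0.1]
width: 0.094
finger_force: 0.0
time: 14.55
tool_pos: [0.4648, -0.2298, 0.0995]
ee_rot: [3.141, -0.0, -0.075]
wrist_force: [-0.6, -1.2, -0.4]
width: 0.0347
finger_force: 30.0
t14.6 bath mm [-139.7 -325.7   99.5] rpy [180.   -0.   -4.3] Fbath [-0.5 -1.2 -0.4] w0.0347 ff30.0
```

Width 34.7 mm instead of 28 is suspicious, so I look before lifting.

```bash

python3 -m crank '[[1,[0,0,0],[0,0,0]],[1,[0,0,0],[0,0,0]]]'
python3 -c "
from h import *;st()
s=snap('scene');save(s,'pics/s2.png',(200,100,360,220),4.5)"
```

```text
time: 14.75
tool_pos: [0.4648, -0.2298, 0.0995]
ee_rot: [3.141, -0.0, -0.075]
wrist_force: [0.3, -1.1, 0.5]
width: 0.0349
finger_force: 30.0
t14.8 bath mm [-139.7 -325.7   99.5] rpy [180.   -0.   -4.3] Fbath [ 0.4 -1.1  0.5] w0.0349 ff30.0
```

View pics/s2.png

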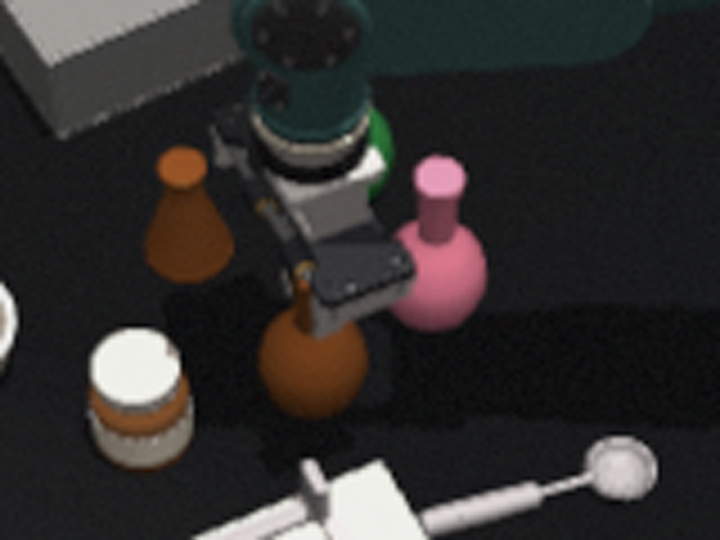

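The fingers are at the neck, with the stopper hidden behind the gripper. The pads' upper edge is probably on the stopper's underside (138–140 mm). I'll reopen, go 6 mm lower and regrip.

```bash

python3 -m crank '[[0.4,[0,0,0],[0,0,0]],[0.4,[0,0,0],[0,0,0]],[0.4,[0,0,0],[0,0,0]],[0.4,[0,0,0.003],[0,0,0]],[0.4,[0,0,0.003],[0,0,0]],[0.4,[0,0,0],[0,0,0]]]'
python3 -m crank '[[0.6,[0,0,0],[0,0,0]],[0.7,[0,0,0],[0,0,0]],[0.8,[0,0,0],[0,0,0]],[1,[0,0,0],[0,0,0]],[1,[0,0,0],[0,0,0]],[1,[0,0,0],[0,0,0]],[1,[0,0,0],[0,0,0]]]'
python3 -c "
from h import *;st()"
```

```text
time: 15.4
tool_pos: [0.4644, -0.2293, 0.0927]
ee_rot: [-3.141, 0.001, -0.075]
wrist_force: [0.1, -0.4, 0.2]
width: 0.0562
finger_force: 0.0
time: 16.1
tool_pos: [0.4649, -0.2298, 0.0936]
ee_rot: [3.141, -0.0, -0.075]
wrist_force: [0.6, -1.2, 0.3]
width: 0.0348
finger_force: 30.0
t16.1 bath mm [-139.6 -325.7   93.6] rpy [180.   -0.   -4.3] Fbath [ 0.7 -1.1  0.3] w0.0348 ff30.0
```

```bash

python3 -c "
from h import *
s=snap('wrist');save(s,'pics/w3.png',(160,130,420,330),3)"
```

```text
(no output)
```

View pics/w3.png

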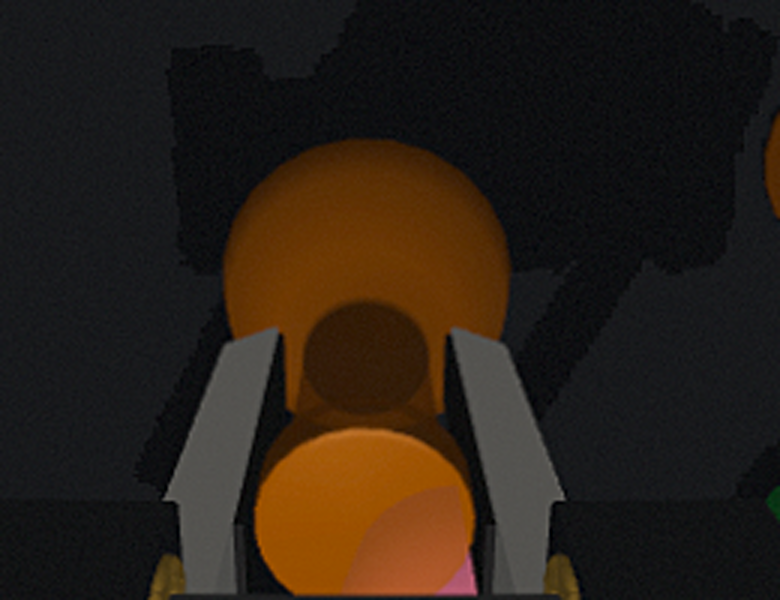

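The neck sits between the fingers, upright, with the stopper (255–473 px) close against the finger faces. The grip looks stable, so I lift gently and check that it holds.

```bash

python3 -m crank '[[1,[0,0,-0.002],[0,0,0]],[1,[0,0,-0.003],[0,0,0]],[1,[0,0,-0.005],[0,0,0]],[1,[0,0,-0.005],[0,0,0]],[1,[0,0,0],[0,0,0]],[1,[0,0,0],[0,0,0]]]'
python3 -c "
from h import *;st();print(robot.get_obs()['wrist_torque'])
s=snap('wrist');save(s,'pics/w4.png',(160,130,420,330),3)"
```

```text
time: 16.75
tool_pos: [0.465, -0.2297, 0.1088]
ee_rot: [3.141, -0.001, -0.075]
wrist_force: [-0.3, 0.1, -4.0]
width: 0.0349
finger_force: 30.0
t16.8 bath mm [-139.5 -325.5  108.8] rpy [180.   -0.   -4.3] Fbath [-0.3  0.1 -4. ] w0.0349 ff30.0
[ 0.01158046  0.03103286 -0.03688549]
```

View pics/w4.png

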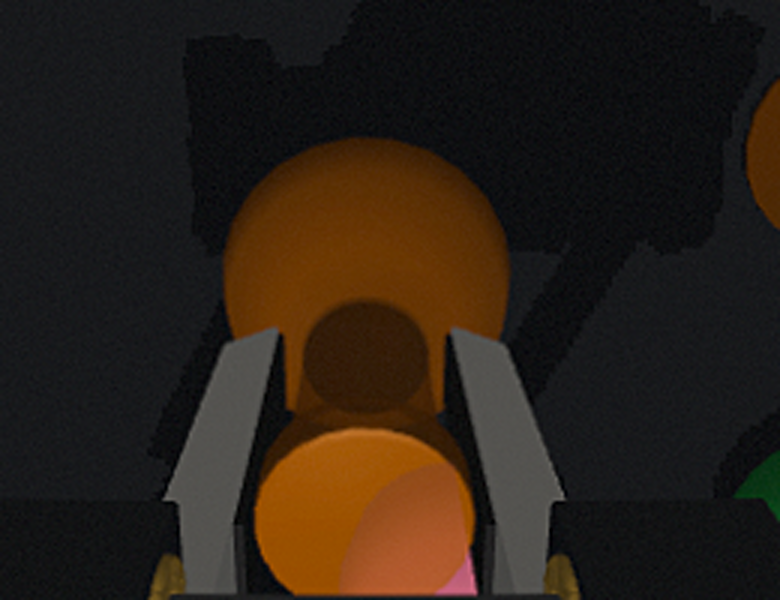

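The flask is held without shift (about 0.4 kg). I'll locate the well from the top camera while lifting to a clear height.

```bash

python3 -m crank '[[1,[0,0,-0.015],[0,0,0]],[1,[0,0,-0.03],[0,0,0]],[1,[0,0,-0.03],[0,0,0]],[1,[0,0,-0.03],[0,0,0]],[1,[0,0,-0.03],[0,0,0]],[1,[0,0,-0.03],[0,0,0]],[1,[0,0,-0.015],[0,0,0]],[1,[0,0,0],[0,0,0]]]' >/dev/null
python3 -c "
from h import *;st()
s=snap('top');X=cloud(s);save(s,'pics/t2.png',(130,100,380,290),3)
a=np.deg2rad(YAW);R=np.array([[np.cos(a),-np.sin(a)],[np.sin(a),np.cos(a)]])
B=(X[...,:2]-O)@R
m=(abs(B[...,0])<.07)&(B[...,1]>-.147)&(B[...,1]<-.02)&(abs(X[...,2]-.12)<.004)
Q=B[m]; 
# rim: nearest deck points around (0,-85) per angle
d=Q-[0,-.085];an=np.arctan2(d[:,1],d[:,0]);r=np.hypot(*d.T)
pts=np.array([Q[(an>=t)&(an<t+.175)][np.argmin(r[(an>=t)&(an<t+.175)])] for t in np.arange(-3.14,3.0,.175) if ((an>=t)&(an<t+.175)).any()])
from scipy.optimize import least_squares
f=least_squares(lambda p:np.hypot(pts[:,0]-p[0],pts[:,1]-p[1])-p[2],[0,-.085,.052],loss='soft_l1',f_scale=.002);print(f.x,np.round(abs(f.fun).max(),4),len(pts))
"
```

```text
t17.6 bath mm [-138.7 -326.   291.6] rpy [179.8  -0.3  -4.3] Fbath [-0.3 -0.6 -4.5] w0.0347 ff30.0
[-0.0007432  -0.08490655  0.05191837] 0.0013 36
```

View pics/t2.png

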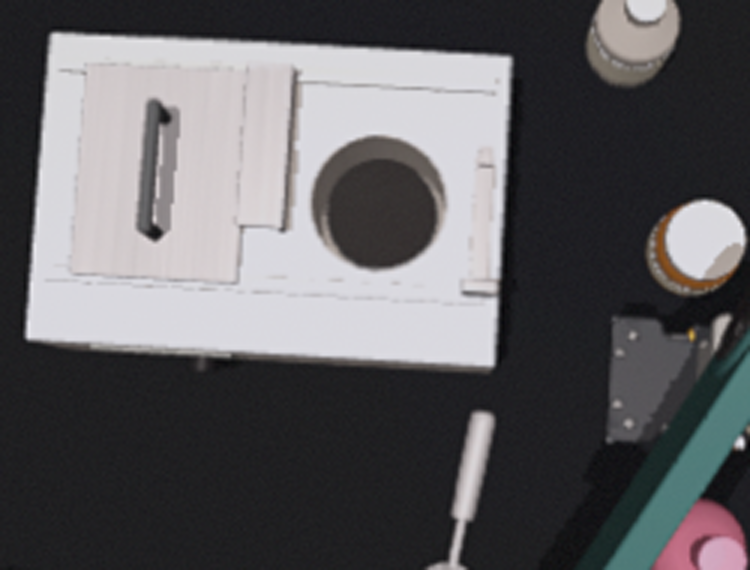

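The top view shows the cover fully open on the left, and the well centred at (378,203) in this crop. The fitted centre is (−0.7, −84.9) mm with radius 51.9 mm, agreeing with the spec. I'm carrying the flask over it.

```bash

python3 -m crank '[[1,[0.006,-0.01,0],[0,0,0]],[1,[0.0116,-0.0201,0],[0,0,0]],[1,[0.0116,-0.0201,0],[0,0,0]],[1,[0.0116,-0.0201,0],[0,0,0]],[1,[0.0116,-0.0201,0],[0,0,0]],[1,[0.0116,-0.0201,0],[0,0,0]],[1,[0.0116,-0.0201,0],[0,0,0]],[1,[0.0116,-0.0201,0],[0,0,0]]]' >/dev/null
python3 -m crank '[[1,[0.0116,-0.0201,0],[0,0,0]],[1,[0.0116,-0.0201,0],[0,0,0]],[1,[0.0116,-0.0201,0],[0,0,0]],[1,[0.0116,-0.0201,0],[0,0,0]],[1,[0.0116,-0.0201,0],[0,0,0]],[1,[0.006,-0.01,0],[0,0,0]],[1,[0,0,0],[0,0,0]],[1,[0,0,0],[0,0,0]]]' >/dev/null
python3 -c "
from h import *;st()"
```

```text
t19.2 bath mm [ 10.9 -64.5 287.3] rpy [ 1.799e+02  1.000e-01 -4.300e+00] Fbath [-0.6 -0.5 -3.4] w0.0348 ff30.0
```

```bash

python3 -m crank '[[1,[-0.0055,0.0102,0],[0,0,0]],[1,[-0.0054,0.0102,0],[0,0,0]],[1,[0,0,0.01],[0,0,0]],[1,[0,0,0.015],[0,0,0]],[1,[0,0,0.015],[0,0,0]],[1,[0,0,0],[0,0,0]],[1,[0,0,0],[0,0,0]]]' >/dev/null
python3 -c "
from h import *;st()"
```

```text
t19.9 bath mm [ 2.00e-01 -8.51e+01  2.48e+02] rpy [-1.8e+02  1.0e-01 -4.3e+00] Fbath [-0.3  0.2 -4.2] w0.0348 ff30.0
```

```bash

cat > g2.py <<'E'
import sys; from h import *
st(); F=robot.get_obs()['wrist_force']; sys.exit(int(F[2]>float(sys.argv[1]) or np.hypot(F[0],F[1])>4))
E
python3 -m crank '[[1,[0,0,0.006],[0,0,0]],[1,[0,0,0.009],[0,0,0]],[1,[0,0,0.009],[0,0,0]],[1,[0,0,0.009],[0,0,0]],[1,[0,0,0.009],[0,0,0]],[1,[0,0,0.009],[0,0,0]],[1,[0,0,0.009],[0,0,0]],[1,[0,0,0.006],[0,0,0]]]' >/dev/null
C() { python3 g2.py -2.6; }
C && python3 -m crank '[[1,[0,0,0.003],[0,0,0]],[1,[0,0,0.002],[0,0,0]],[1,[0,0,0],[0,0,0]]]' >/dev/null
C && python3 -m crank '[[1,[0,0,0.002],[0,0,0]],[1,[0,0,0.001],[0,0,0]]]' >/dev/null
C && python3 -m crank '[[1,[0,0,0.0015],[0,0,0]],[1,[0,0,0.001],[0,0,0]]]' >/dev/null
C && python3 -m crank '[[1,[0,0,0.0015],[0,0,0]],[1,[0,0,0.001],[0,0,0]]]' >/dev/null
C && python3 -m crank '[[1,[0,0,0.0015],[0,0,0]],[1,[0,0,0.001],[0,0,0]]]' >/dev/null
C && python3 -m crank '[[1,[0,0,0.0015],[0,0,0]],[1,[0,0,0.001],[0,0,0]]]' >/dev/null
C && python3 -m crank '[[1,[0,0,0.0015],[0,0,0]],[1,[0,0,0.001],[0,0,0]]]' >/dev/null
C && python3 -m crank '[[1,[0,0,0.0015],[0,0,0]],[1,[0,0,0.001],[0,0,0]]]' >/dev/null
C
```

```text
t20.8 bath mm [  0.2 -84.7 181.1] rpy [ 1.8e+02  1.0e-01 -4.3e+00] Fbath [ 0.7 -0.2 -3.7] w0.0347 ff30.0
t21.1 bath mm [  0.6 -84.7 177.5] rpy [180.   -0.   -4.3] Fbath [ 0.  -0.2 -3.8] w0.0346 ff30.0
t21.2 bath mm [  0.8 -84.7 174.8] rpy [180.   -0.   -4.3] Fbath [ 0.   0.2 -4.4] w0.0347 ff30.0
t21.4 bath mm [  0.6 -84.7 171.9] rpy [180.   -0.   -4.3] Fbath [ 0.6 -0.5 -4. ] w0.0349 ff30.0
t21.6 bath mm [  0.5 -84.7 169.3] rpy [180.    0.   -4.3] Fbath [-0.4  0.3 -4.5] w0.0348 ff30.0
t21.9 bath mm [  0.5 -84.7 166.8] rpy [180.    0.   -4.3] Fbath [ 0.3  0.  -3.7] w0.0351 ff30.0
t22.1 bath mm [  0.6 -84.7 164.4] rpy [180.   -0.   -4.3] Fbath [ 0.3  0.  -3.2] w0.0348 ff30.0
t22.2 bath mm [  1.  -84.7 162.9] rpy [ 1.8e+02 -1.0e-01 -4.3e+00] Fbath [-0.3 -0.1  1.2] w0.0349 ff30.0
t22.2 bath mm [  1.  -84.7 162.9] rpy [ 1.8e+02 -1.0e-01 -4.3e+00] Fbath [-0.3 -0.1  1.2] w0.0349 ff30.0
```

Contact at foot depth of about 49 mm, within the 45–86 mm range, and the rest now carries the weight. I let it settle and release.

```bash

python3 -m crank '[[1,[0,0,0],[0,0,0]],[1,[0,0,0],[0,0,0]],[1,[0,0,0],[0,0,0]]]' >/dev/null
python3 g2.py 4 && python3 -m crank '[[0.61,[0,0,0],[0,0,0]],[0.55,[0,0,0],[0,0,0]],[0.5,[0,0,0],[0,0,0]],[0.42,[0,0,0],[0,0,0]],[0.42,[0,0,0],[0,0,0]],[0.42,[0,0,0],[0,0,0]]]' 
python3 -c "
from h import *;st()"
```

```text
t22.6 bath mm [  0.9 -84.7 162.7] rpy [ 1.8e+02 -1.0e-01 -4.3e+00] Fbath [ 0.1 -1.2 -0.4] w0.0351 ff30.0
time: 23.15
tool_pos: [0.6227, 0.0001, 0.1619]
ee_rot: [3.142, 0.0, -0.075]
wrist_force: [1.0, 0.4, -0.6]
width: 0.0547
finger_force: 0.0
t23.1 bath mm [  0.6 -84.6 161.9] rpy [180.    0.   -4.3] Fbath [ 1.   0.5 -0.6] w0.0547 ff0.0
```

```bash

python3 -m crank '[[0.42,[0,0,-0.01],[0,0,0]],[0.42,[0,0,-0.02],[0,0,0]],[0.42,[0,0,-0.03],[0,0,0]],[0.42,[0,0,-0.03],[0,0,0]],[0.42,[0,0,-0.03],[0,0,0]],[0.42,[-0.03,0.03,0],[0,0,0]],[0.42,[-0.03,0.03,0],[0,0,0]],[0.42,[-0.03,0.03,0],[0,0,0]]]' >/dev/null
python3 -m crank '[[0.42,[-0.03,0.03,0],[0,0,0]],[0.42,[-0.03,0.03,0],[0,0,0]],[0.42,[-0.03,0.03,0],[0,0,0]],[0.42,[0,0,0],[0,0,0]],[0.42,[0,0,0],[0,0,0]]]' >/dev/null
python3 -c "
from h import *;st()
a=np.deg2rad(YAW);R=np.array([[np.cos(a),-np.sin(a)],[np.sin(a),np.cos(a)]])
for n in('top','scene'):
    s=snap(n);X=cloud(s);c=s['color'].astype(int);B=(X[...,:2]-O)@R
    m=(np.hypot(B[...,0],B[...,1]+.085)<.06)&(X[...,2]>.19)&(X[...,2]<.235);Q=np.c_[B[m],X[m][:,2]]
    print(n,len(Q),Q.mean(0),np.percentile(Q[:,2],95))
    m=(np.hypot(B[...,0],B[...,1]-.083)<.07)&(X[...,2]>.162)&(X[...,2]<.185);print('handle',B[m].mean(0))
    save(s,f'pics/{n}3.png',k=1.4)
"
```

```text
t24.4 bath mm [-179.4 -265.   283.1] rpy [ 1.8e+02 -1.0e-01 -4.4e+00] Fbath [ 0.7 -1.1 -0.7] w0.0546 ff0.0
top 224 [-0.00074691 -0.08355928  0.22033862] 0.22315779732251173
handle [0.00928909 0.0826329 ]
scene 163 [-0.0009553  -0.08185981  0.21831499] 0.22616672029504145
handle [0.00927488 0.08234784]
```

View pics/scene3.png

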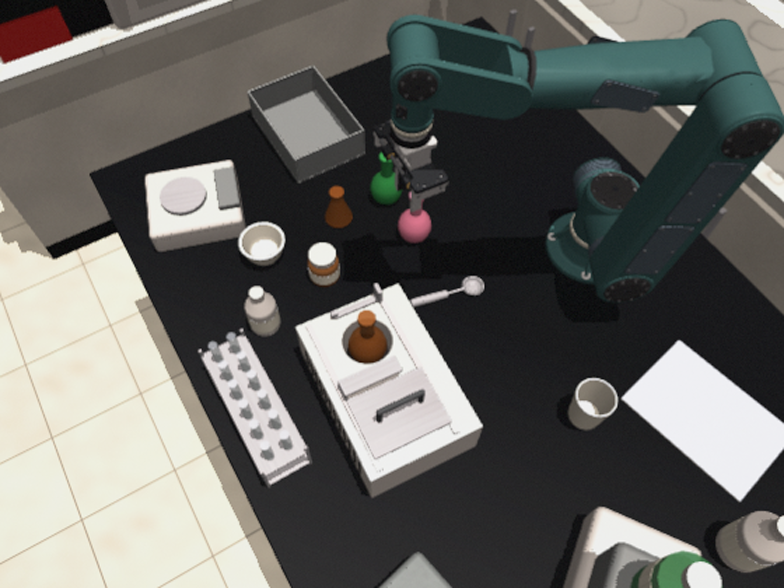

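The flask stands upright in the well at (367,330): stopper top at 0.221 m, about 2 mm off centre. The cover is fully open (handle at y = +83 mm), and everything else is in place.

```bash
python3 -c "
from bench import robot;print(robot.close_job())"
```

```text
the job is handed in; nothing more can be done
None
```

The round flask stands upright and released on the bottom of the well; I pushed the lock bar to its stop, then slid the cover fully open, nothing else was seen to move, and the job was handed in at about 24.5 s.

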